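# Hang a handpiece holder on the accessory rail

### The job

Hang the white handpiece holder on the accessory rail: feed its T-shaped slider, rounded end first, into the rail's open end and slide it along until the spring catch snaps shut behind it and holds it against the sprung buffer. Push gently: do not ram the rail or squash the buffer to its bottom. Let go of the holder and leave the other things on the desk where they are.

Things in the scene. Friction and masses are not known exactly. Their poses are not given: they have to be found in the camera images.
- hanger: The handpiece holder, about 120 to 240 g, standing on the desk (yaw within 0.5 rad): white plastic fin 32 (x) x 12 (y) mm, 106 mm tall, on a foot 71 x 44 x 8 mm (x -26 to +45) with two prongs at its +x end. A steel T slider is on its -x side. Origin: underside of the foot, below the fin's centre line. z up; +y is the slider's rounded leading end.
- hanger_grip (a point): Where to grip the holder: centre line of the fin, 90 mm above the foot's underside and 16 mm below the fin's top. Pinch the fin across its 12 mm (along the holder's y). Axes as the holder's.
- hanger_head (a point): Centre of the T slider's head, 40 mm towards -x from the fin's centre line, 40 mm below hanger_grip. The head is a steel plate 8 mm thick (x), 26 mm high (z), 60 mm long (y -30 to +30; the +30 end rounded with 4 mm radius, the other end square). A neck 9 mm high and 46 mm long joins it to the fin. Axes as the holder's.
- rail_mouth (a point): Open end of the aluminium rail: centre of its cavity in the plane of the mouth, 150 mm above the desk. y points into the rail, x out of its long slot (away from the robot), z up; the hung holder has the same axes. Cavity 12 mm deep (x -6 to 6), 30 mm high; slot 14 mm high between lips 4 mm thick (x 6 to 10). The head has 2 mm play each way. Rail top 19 mm above this point.
- rail: The fixed rail, 240 mm long, far end closed, on a white stand: base plate 100 x 200 x 8 mm (x -80 to 20, y 30 to 230), two posts behind the rail. Origin on the desk under the mouth, axes as rail_mouth. A grey stop unit clamped on it (top 37 mm above the cavity's centre) holds catch and buffer.
- pawl (a joint): Spring catch in the stop unit, m lifted; 0 = down. The head's leading end lifts it 6 to 11 mm by its 30 degree ramp (its 4 to 7 N spring also presses the head down; a steel pin rises on the unit), it rides on the head's 60 mm, then falls to 0 behind the square end and blocks the way back: latched. The unit's place is not measured and varies: feel for it. Latched, hanger_head lies 105 to 155 mm in from the mouth.
- buffer (a joint): Spring buffer beyond the catch, m pressed: 0 = free, 0.016 = bottomed. The head meets it about 5 mm before the catch falls; latched, it stays pressed 3 to 6 mm. Its spring gives 2.7 N at first and 0.9 N more per mm; sliding friction adds up to 5 N until the catch falls. A push along the rail that reaches 10 to 12 N has latched it; 15 N presses it over 14 mm: squashed.
- cassette: Bystander: white open instrument cassette 100 x 190 x 24 mm with steel instruments; origin centre of underside.
- jar: Bystander: small amber glass jar with a steel cap, 50 mm wide, 65 mm tall; origin centre of underside.
- bowl: Bystander: steel bowl 90 mm wide, 40 mm high; origin centre of underside.
Things that resemble listed ones, but are neither listed nor needed, are in the scene too. Of the things that look like the hanger, the larger one is meant.

How it is judged:
By the outcome, as a careful person would: the job done as asked, in the order asked, and still so for the second after the job is handed in, with the robot touching nothing.
It also fails if it takes over 43 s, if anything falls off the work surface, if the arm or the gripper's body presses on something with over 40 N, if the wrist force passes 120 N, or if a joint passes its speed limit or range.

### The arm

A 7-joint arm with a two-finger parallel gripper is mounted at the origin on the work surface. World frame = base frame: x ahead of the robot, y to its left, z up, the work surface at z = 0. Lengths are in m, angles in degrees, forces in N, time in s.
With the tool pointing down it reaches from about 0.425 to 0.875 m from the base axis. Payload 4.7 kg.
Tool frame: the origin (TCP) lies at the very end of the fingers, on their centre line; the grasp point (between the pads) lies 19 mm behind it; z points along the fingers, y is the line along which they close (so a half turn about z gives the same grasp; the last joint's range is limited). The gripper opens to 87 mm and grips with 3 to 60 N. Pads are 19 mm wide; open, the fingers measure 117 mm over their backs; the gripper's body (75 mm by 190 mm) begins 51 mm behind the grasp point.
Start: joints at [72.714, 18.392, -4.016, 83.108, 1.295, 78.541, -3.26], TCP at [0.202, -0.618, 0.223] pointing down, gripper open.
Joint ranges: [-163.93, 163.93], [-17.29, 119.83], [-79.2, 71.16], [3.27, 140.29], [-89.18, 269.18], [5.43, 117.66], [-154.24, 154.24]. Speed limits (degrees/s): [147.25, 147.25, 180, 180, 180, 180, 180].

### API

Orientations are given as [roll, pitch, yaw] about the fixed x, y, z axes, in that order (R = Rz(yaw) Ry(pitch) Rx(roll)).
In Python, from cell import telemetry, cams, env gives the robot as it stands.
- The arm moves only by the tool arm_command, never from a script. Its argument "series" is text: rows parted by semicolons, each of 5 numbers parted by spaces: the shift along the tool's x, y, z in mm, then the turn about the tool's z in rad, then the closure in counts, from 0 (fully open) to 255 (shut). A call has 1 to 20 rows; each row shifts and turns the commanded pose from where the row before left it, along the tool's axes as they then stand; what a row does not reach is not made up. A row lasts 1/12 s, in which the tool goes at most 41.7 mm and 7.16 degrees, less where a joint would pass 70% of its speed; a pose out of reach is approached as far as the arm can. A call is refused whole if a number of a shift passes 41.7 or a number of a turn 0.125, either way. A call with a gripper value outside its range is refused whole. The fingers move at their own pace and stop on an object; "squeeze" is the grip in N (left out, the last holds). Time passes only in rows, so rows that do not move let the fingers close. It gives the time, the measured TCP pose, the force, the opening and the grip force at its end, in the units of the state.
- telemetry.get_obs(): the state, without advancing time (a new reading comes with each control period).
- cams.read_camera(name): name is "scene" or "top" or "wrist"; returns the picture (384x512x3 uint8, blue, green, red); there is no depth.
- cams.calibration(name): a dict with "K" (3x3 intrinsics, pixels), "origin" and "rotation" of the camera in the world; the wrist camera has in their place "hand_eye" (4x4, takes a point from camera to tool coordinates, whose origin is the TCP and whose axes are the flange's). Camera axes: x right, y down, z forward; pixel columns grow to the right and rows downward; lengths in m; the calibration is good to about 2 mm. A picture is of the moment at which its call begins: read the wrist's pose just before it. calibration takes no time and is no camera call.
- env.sign_off(): hands the job in; it is judged then, once.
The state is a dict: "time_s": time; "qpos": joint angles; "joint_velocities": joint speeds; "effort": joint torques, N m; "tool_pos": TCP position; "tool_rot": TCP orientation; "force": force on the tool from outside, world axes, zero at the start; "wrist_torque": the same for the moment, N m; "grip_width": finger opening in m; "grasp_force": force on a finger pad.
Only numpy, scipy, OpenCV 4.12 (cv2) and the standard library are available. Lean on these libraries where they do the work, as an engineer would, in place of code of your own. Each camera call takes 0.05 s, during which the arm holds its last target. There are 200 camera calls.

## Working session

There is one attempt and no reset: what is moved stays moved. The work goes in short steps, Python scripts to look and compute and a tool call to move; the robot and the scene stay as the last step left them, time stands still between calls to the robot, and variables do not carry over. Pictures are saved under pics/ and viewed, at most 10 in all, crops included, and the job is handed in when it is done.

Besides the shell and the picture viewer there is one more tool, called after "Emit:" in YAML: its name, and indented under it one key for each argument. arm_command: Moves the arm, as the interface text tells. Its arguments: {"type":"object","properties":{"series":{"type":"string"},"squeeze":{"type":"number"}},"required":["series"]}

```bash
mkdir -p pics; ls
python3 - <<'E'
from cell import telemetry,cams,env
import cv2,numpy as np
o=telemetry.get_obs();print({k:np.round(v,3).tolist() for k,v in o.items()})
for n in("scene","top"):
    im=cams.read_camera(n);cv2.imwrite(f"pics/{n}0.png",im)
    c=cams.calibration(n);print(n,{k:np.round(v,4).tolist() for k,v in c.items()})
a=cv2.imread("pics/scene0.png");b=cv2.imread("pics/top0.png")
cv2.imwrite("pics/top0b.png",cv2.resize(b,(800,600),interpolation=2));cv2.imwrite("pics/scene0b.png",cv2.resize(a,(800,600),interpolation=2))
print({k:np.round(v,4).tolist() for k,v in cams.calibration("wrist").items()})
E
```

```text
pics
{'time_s': 0.0, 'qpos': [72.713, 18.44, -4.016, 83.174, 1.297, 78.54, -3.26], 'joint_velocities': [-0.002, -0.013, -0.092, 0.07, -0.06, 0.104, 0.053], 'effort': [0.0, -49.129, -0.404, -31.253, -0.064, 0.044, 0.0], 'tool_pos': [0.202, -0.617, 0.221], 'tool_rot': [-179.892, 0.007, 18.097], 'force': [0.32, -0.631, 0.212], 'wrist_torque': [-0.025, 0.018, 0.038], 'grasp_force': 0.0, 'grip_width': 0.087}
scene {'K': [[493.0185, 0.0, 260.3478], [0.0, 493.0185, 184.0937], [0.0, 0.0, 1.0]], 'origin': [1.3788, -0.3905, 0.9235], 'rotation': [-133.8778, -0.4361, 64.8468]}
top {'K': [[430.0436, 0.0, 259.1429], [0.0, 430.0436, 186.9606], [0.0, 0.0, 1.0]], 'origin': [0.483, 0.0005, 1.4599], 'rotation': [-175.4338, -0.1212, -90.1979]}
{'K': [[285.6436, 0.0, 253.5841], [0.0, 285.6436, 193.308], [0.0, 0.0, 1.0]], 'hand_eye': [[-0.0001, -0.9572, -0.2894, 0.0795], [1.0, -0.0002, 0.0003, 0.0007], [-0.0003, -0.2894, 0.9572, -0.1609], [0.0, 0.0, 0.0, 1.0]]}
```

View pics/top0b.png

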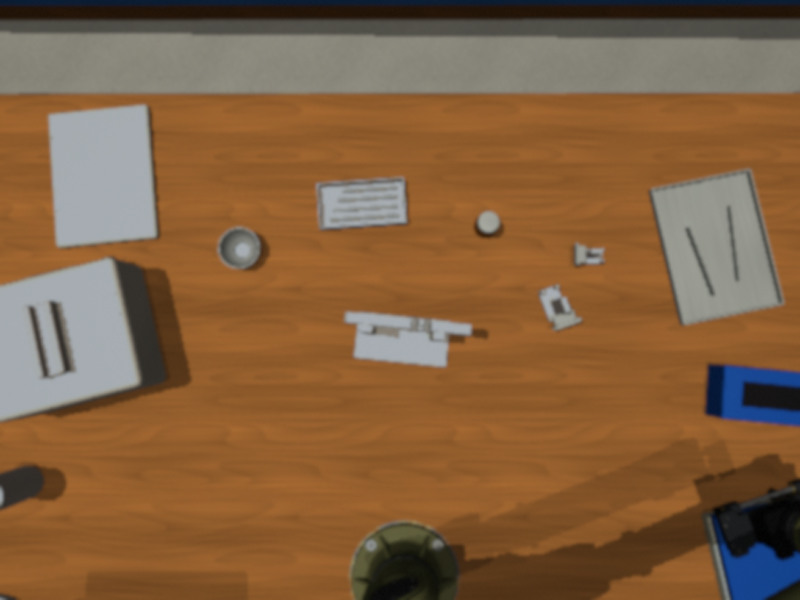

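View pics/scene0b.png

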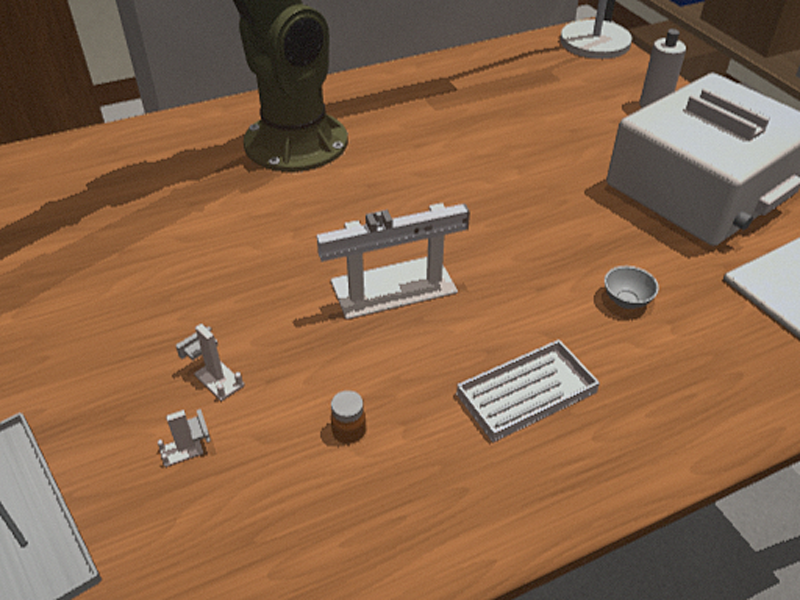

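The top view shows the larger hanger at about (560,307) of the 800x600 picture and the small look-alike at (588,255). The rail runs from about (345,317) to its mouth at (472,329), with the stop unit near (420,325). I'll enlarge both.

```bash
cat > h.py <<'E'
import numpy as np,cv2
from scipy.spatial.transform import Rotation as R
from cell import telemetry,cams,env
def rot(e): return R.from_euler('xyz',e,degrees=True).as_matrix()
def cam(n,o=None):
    c=cams.calibration(n)
    if n=='wrist':
        T=np.array(c['hand_eye']);Rt=rot(o['tool_rot']);return np.array(c['K']),Rt@T[:3,3]+o['tool_pos'],Rt@T[:3,:3]
    return np.array(c['K']),np.array(c['origin']),rot(c['rotation'])
def ray(C,uv):
    K,o,Rm=C;uv=np.atleast_2d(uv).astype(float)
    return o,(Rm@np.linalg.inv(K)@np.c_[uv,np.ones(len(uv))].T).T
def plane(C,uv,z):
    o,d=ray(C,uv);return o+d*((z-o[2])/d[:,2])[:,None]
def proj(C,P):
    K,o,Rm=C;q=(np.atleast_2d(P)-o)@Rm@K.T;return q[:,:2]/q[:,2:]
E
python3 - <<'E'
from h import *
C=cam('top');S=cam('scene')
print(plane(C,np.array([[472,329],[345,317]])*.64,.169),plane(C,np.array([[560,307]])*.64,.05))
b=cv2.imread("pics/top0.png");a=cv2.imread("pics/scene0.png")
# crops
c1=cv2.resize(b[180:245,210:310],None,fx=8,fy=4*2,interpolation=2)[:520]
c1=cv2.resize(b[190:240,212:312],(800,400),interpolation=2)
c2=cv2.resize(a[125:200,195:305],(800,545),interpolation=2)
cv2.imwrite("pics/c1.png",c1);cv2.imwrite("pics/c2.png",c2)
E
```

```text
[[ 0.51467812 -0.13109885  0.169     ]
 [ 0.53853417  0.11268172  0.169     ]] [[ 0.56316026 -0.32879091  0.05      ]]
```

View pics/c1.png

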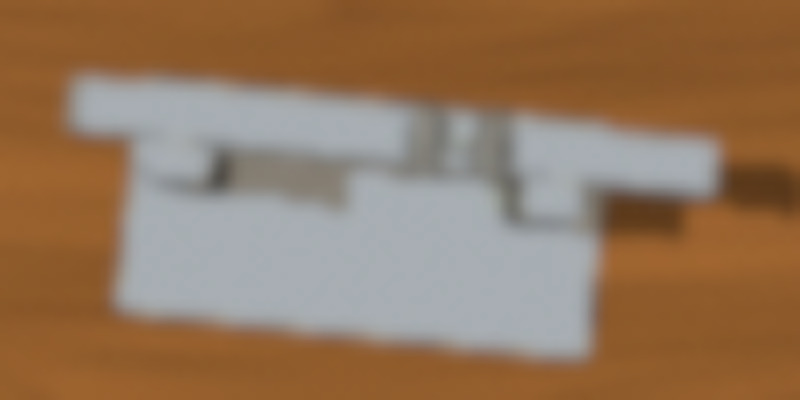

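View pics/c2.png

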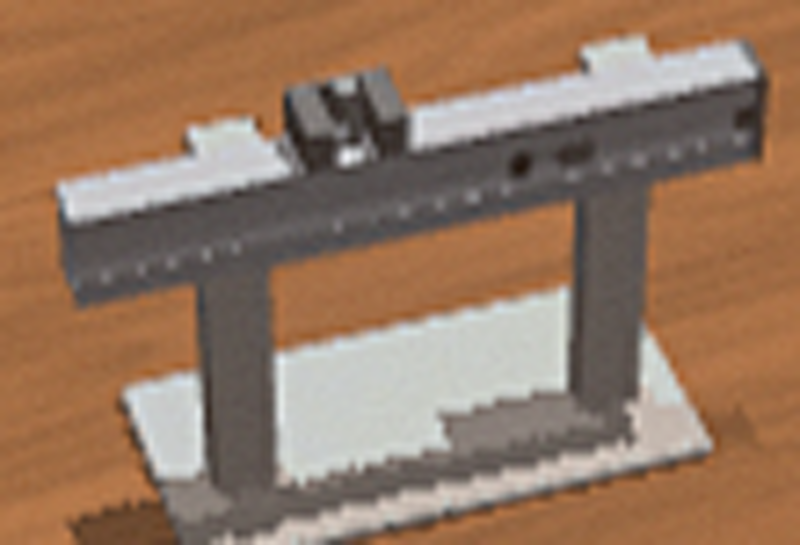

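The crops show the rail's top from (68,75) to (720,196) in the top crop, mouth end on the right. In the scene crop the slot faces the camera, the mouth is on the left, and the stop unit is at about (345,120). Next I'll look at the hanger from above with the wrist camera.

Emit:
arm_command:
  series: "20 -7 0 0 0;31 -12 1 0 0;31 -12 1 0 0;31 -12 2 0 0;31 -12 2 0 0;31 -12 2 0 0;31 -12 2 0 0;31 -12 2 0 0;31 -12 2 0 0;31 -12 2 0 0;31 -12 2 0 0;31 -12 2 0 0;31 -12 1 0 0;31 -12 1 0 0;20 -6 0 0 0;10 -3 0 0 0;0 0 0 0 0;0 0 0 0 0"

```text
time_s: 1.6
tool_pos: [0.5782, -0.3145, 0.2]
tool_rot: [-180.0, 0.1, 18.1]
force: [-1.0, -0.4, 0.4]
grip_width: 0.0871
grasp_force: 0.0
```

Run:
```python
from h import *
o=telemetry.get_obs();im=cams.read_camera('wrist');cv2.imwrite('pics/w1.png',im);np.save('w1.npy',o,allow_pickle=True)
print(o['time_s'],o['tool_pos'],o['tool_rot'],o['force']);cv2.imwrite('pics/w1b.png',cv2.resize(im,(800,600),interpolation=2))
```

```text
1.6 [ 0.57818232 -0.31448942  0.20002678] [-1.79998545e+02  9.61063508e-02  1.80820761e+01] [-0.95644158 -0.44804047  0.36863628]
```

View pics/w1b.png

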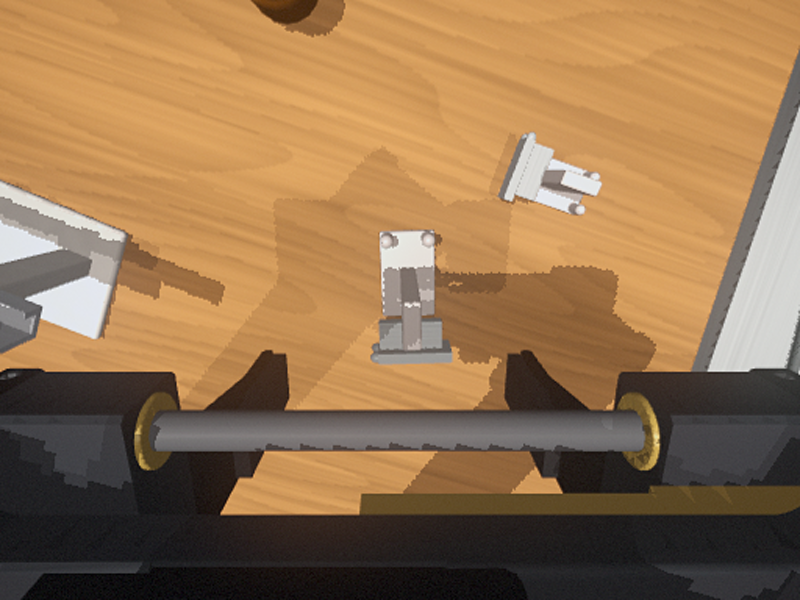

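The wrist view shows the hanger: prongs at (387,240) and (429,240), the fin's top near (410,290), and the T head as a strip from (372,355) to (451,352) with its rounded end at the left. I'll crop it for exact corners.

Run:
```python
from h import *
im=cv2.imread('pics/w1.png')
cv2.imwrite('pics/w1c.png',cv2.resize(im[143:238,223:303],(505,600),interpolation=2))
```

```text
(no output)
```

View pics/w1c.png

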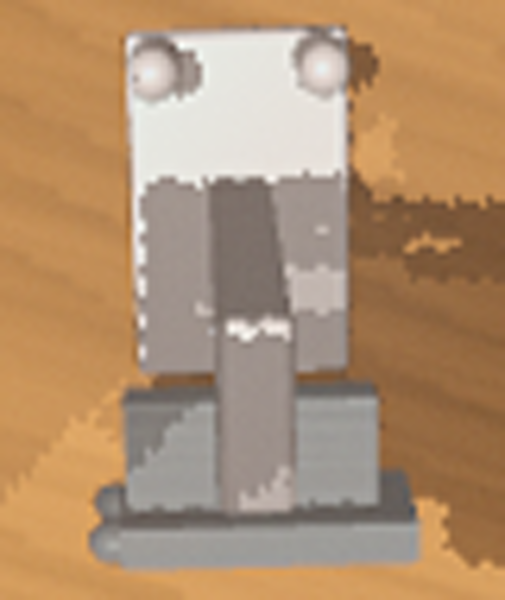

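Run:
```python
from h import *
o=np.load('w1.npy',allow_pickle=True).item();C=cam('wrist',o)
f=lambda p,z:plane(C,np.array(p)/6.3125+[223,143],z)
P=np.r_[f([[219,320],[294,320],[294,513],[219,513]],.106),f([[417,565],[417,526],[90,543]],.063),f([[127,33],[345,28]],.008),f([[211,180],[272,180]],.008)]
L=np.array([[16,6],[16,-6],[-16,-6],[-16,6],[-44,-30],[-36,-30],[-40,30],[45,22],[45,-22],[16,6],[16,-6]])/1000
a=L-L.mean(0);b=P[:,:2]-P[:,:2].mean(0)
th=np.arctan2((a[:,0]*b[:,1]-a[:,1]*b[:,0]).sum(),(a*b).sum());M=np.array([[np.cos(th),-np.sin(th)],[np.sin(th),np.cos(th)]])
t=P[:,:2].mean(0)-M@L.mean(0)
print(np.degrees(th),t);print(np.round(1e3*((P[:,:2]-t)@M-L),1))
d=t-o['tool_pos'][:2];y=np.radians(o['tool_rot'][2]);print('tool dx,dy mm',1e3*(d@[np.cos(y),np.sin(y)]),1e3*(d@[np.sin(y),-np.cos(y)]))
```

```text
19.119826807290654 [ 0.56824445 -0.32868435]
[[-0.1 -0.5]
 [-0.3  0.5]
 [ 0.8  0.5]
 [ 1.  -0. ]
 [-0.1  0.1]
 [-0.5  0.2]
 [ 1.3 -1.1]
 [-0.2 -0.3]
 [-0.   1.2]
 [-0.8 -0.2]
 [-1.  -0.4]]
tool dx,dy mm -13.852882028373175 10.409379764538897
```

Emit:
arm_command:
  series: "-3 -16 -5 0 0;-6 -32 -5 0 0;-6 -32 -5 0 0;-6 -32 -5 0 0;-6 -32 -5 0 0;-6 -32 -5 0 0;-5 -32 0 0 0;-2 -18 0 0.08 0;0 0 0 0.12 0;0 0 0 0.12 0;0 0 0 0.1 0;0 0 0 0 0;0 0 0 0 0"

```text
time_s: 2.73
tool_pos: [0.47, -0.1131, 0.2307]
tool_rot: [180.0, -0.0, -6.0]
force: [-0.6, 0.7, 0.1]
grip_width: 0.087
grasp_force: 0.0
```

Run:
```python
from h import *
o=telemetry.get_obs();im=cams.read_camera('wrist');cv2.imwrite('pics/w2.png',im);np.save('w2.npy',o,allow_pickle=True)
print(o['time_s'],o['tool_pos'],o['tool_rot'],o['force']);cv2.imwrite('pics/w2b.png',cv2.resize(im,(800,600),interpolation=2))
```

```text
2.7333 [ 0.470036   -0.11309005  0.23074574] [ 1.79951490e+02 -1.07747931e-02 -5.99354522e+00] [-0.56010649  0.66221773  0.14324839]
```

View pics/w2b.png

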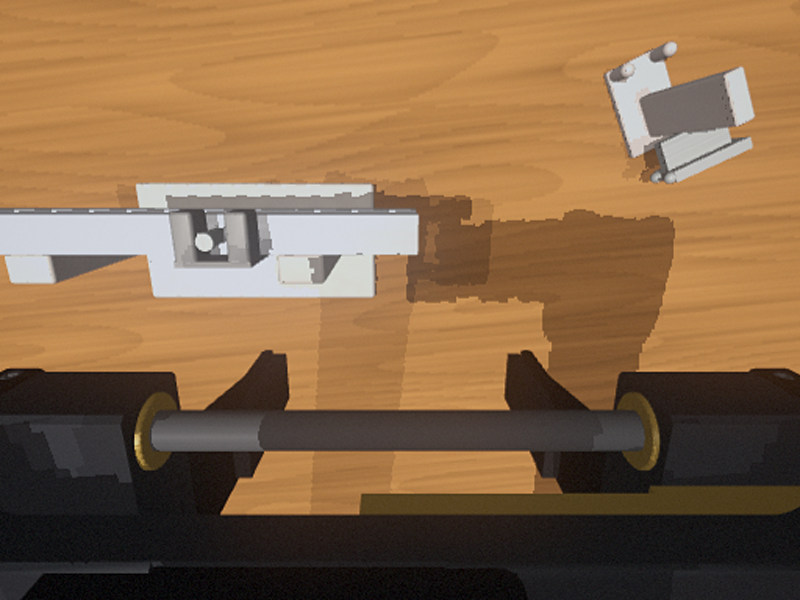

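The wrist view shows the mouth's end edge at column 418 (rows 213 to 254), the rail's top edges running nearly level, and the stop unit at columns 172 to 258. I'll extract the edges by brightness.

Run:
```python
from h import *
o=np.load('w2.npy',allow_pickle=True).item();C=cam('wrist',o)
g=cv2.cvtColor(cv2.imread('pics/w2.png'),cv2.COLOR_BGR2HSV);im=cv2.imread('pics/w2.png').astype(int)
print(im[128:170:1,150].sum(1)//3, im[128:170,80+150].sum(1)//3, im[150,255:275].tolist()[::2])
m=((g[...,1]<60)&(g[...,2]>190)).astype(np.uint8)
fr=[];bk=[]
for u in list(range(5,85))+list(range(185,262)):
    col=np.flatnonzero(m[138:175,u])+138
    # run containing row 150
    v=150
    if not m[v,u]: continue
    a=v
    while m[a-1,u]: a-=1
    b=v
    while m[b+1,u] and b<180: b+=1
    fr.append((u,a-.5));
    if u>215 or u<85: bk.append((u,b+.5))
fr=np.array(fr);bk=np.array(bk)
for n,e in(('front',fr),('back',bk)):
    e=e[np.abs(e[:,1]-np.median(e[:,1]))<3]
    P=plane(C,e,.169);k=np.polyfit(P[:,1],P[:,0],1);print(n,len(e),'yaw',-np.degrees(np.arctan(k[0])),'x at y=-.13',np.polyval(k,-.13),np.median(e[:,1]))
r=[ (np.flatnonzero(m[v,180:300])[-1]+180.5) for v in range(142,160)]
print(r);print(plane(C,[[np.median(r),150]],.169))
```

```text
[136 135 133 136 135 114  81  83 130 152 180 181 180 181 180 181 180 180
 181 178 180 179 180 180 180 178 180 179 177 161 162 161 162 161 161 159
 159 157 160 171 157 161] [142 144 143 142 139 123 137 133 110 160 222 219 217 216 216 217 217 217
 217 216 216 216 216 216 217 217 216 216 216 216 218 217 218 209 145 202
 215 214 212 212 212 213] [[216, 214, 212], [215, 213, 212], [215, 213, 212], [214, 213, 212], [214, 212, 212], [215, 214, 213], [158, 166, 177], [60, 82, 116], [59, 83, 116], [62, 88, 121]]
front 157 yaw -6.005008860423649 x at y=-.13 0.5259161273238614 137.5
back 90 yaw -5.956060917931504 x at y=-.13 0.506533177960822 162.5
[np.float64(267.5), np.float64(267.5), np.float64(266.5), np.float64(266.5), np.float64(266.5), np.float64(266.5), np.float64(266.5), np.float64(266.5), np.float64(266.5), np.float64(266.5), np.float64(266.5), np.float64(266.5), np.float64(266.5), np.float64(266.5), np.float64(266.5), np.float64(266.5), np.float64(266.5), np.float64(266.5)]
[[ 0.51638465 -0.12884109  0.169     ]]
```

Emit:
arm_command:
  series: "8 13 0 0 0;15 25.5 0 0 0;15 25.5 0 0 0;15 25.5 0 0 0;15 25.5 0 0 0;15 25.5 0 0 0;15 25.5 0 0 0;15 25.5 0 0 0;7 12.5 0 -0.06 0;0 0 22 -0.12 0;0 0 22 -0.12 0;0 0 22 -0.12 0;0 0 22 -0.018 0;0 0 0 0 0;0 0 0 0 0"

```text
time_s: 4.03
tool_pos: [0.5677, -0.3277, 0.141]
tool_rot: [-179.9, 0.1, 19.1]
force: [0.6, 0.1, 0.8]
grip_width: 0.0869
grasp_force: 0.0
```

Emit:
arm_command:
  series: "0 1 8 0 0;0 0 15 0 0;0 0 15 0 0;0 0 15 0 0;0 0 11 0 0;0 0 6 0 0;0 0 0 0 0;0 0 0 0 255;0 0 0 0 255;0 0 0 0 255;0 0 0 0 255;0 0 0 0 255;0 0 0 0 255;0 0 0 0 255;0 0 0 0 255"
  squeeze: 50

```text
time_s: 5.28
tool_pos: [0.5693, -0.3276, 0.0726]
tool_rot: [180.0, -0.0, 19.1]
force: [0.5, 0.8, 0.2]
grip_width: 0.0415
grasp_force: 0.0
```

Emit:
arm_command:
  series: "0 0 0 0 255;0 0 0 0 255;0 0 0 0 255;0 0 0 0 255;0 0 0 0 255;0 0 0 0 255;0 0 0 0 255;0 0 0 0 255;0 0 0 0 255"

```text
time_s: 6.03
tool_pos: [0.5693, -0.3275, 0.0725]
tool_rot: [-180.0, 0.0, 19.1]
force: [-0.2, 0.5, -0.8]
grip_width: 0.0119
grasp_force: 50.0
```

Run:
```python
from h import *
for i in range(3):
    o=telemetry.get_obs();print(o['tool_pos'],o['tool_rot'],o['grip_width'],o['grasp_force'],o['force']);
```

```text
[ 0.56926786 -0.32754218  0.07249874] [-1.79995094e+02  2.64801072e-03  1.91270135e+01] 0.011862600996479303 49.977055275812745 [-0.17949142  0.53211994 -0.82718636]
[ 0.56926786 -0.32754218  0.07249874] [-1.79995094e+02  2.64801072e-03  1.91270135e+01] 0.011862600996479303 49.977055275812745 [-0.17949142  0.53211994 -0.82718636]
[ 0.56926786 -0.32754218  0.07249874] [-1.79995094e+02  2.64801072e-03  1.91270135e+01] 0.011862600996479303 49.977055275812745 [-0.17949142  0.53211994 -0.82718636]
```

Emit:
arm_command:
  series: "0 0 -5 0 255;0 0 -15 0 255;0 0 -25 0 255;0 0 -25 0 255;0 0 -20 0 255;0 0 -10 0 255;2 -10 0 0 255;4 -20 0 0 255;4 -20 0 0 255;5 -20 0 0 255;5 -20 0 0 255;4 -20 0 0.05 255;0 -16 0 0.09 255;0 -10 0 0.1 255;0 0 0 0.1 255;0 0 0 0.07 255;0 0 0 0.028 255;0 0 0 0 255;0 0 0 0 255;0 0 0 0 255"

```text
time_s: 7.7
tool_pos: [0.5489, -0.1901, 0.1716]
tool_rot: [-180.0, 0.1, -5.9]
force: [0.1, -0.1, -1.8]
grip_width: 0.0117
grasp_force: 50.0
```

Run:
```python
from h import *
o=telemetry.get_obs();im=cams.read_camera('wrist');cv2.imwrite('pics/w3.png',im);np.save('w3.npy',o,allow_pickle=True)
print(o['time_s'],o['tool_pos'],o['tool_rot'],o['force']);cv2.imwrite('pics/w3b.png',cv2.resize(im[:260,60:360],(800,693),interpolation=2)[:600])
```

```text
7.7 [ 0.54887631 -0.19010705  0.17155285] [-1.79973305e+02  9.35628599e-02 -5.90502944e+00] [ 0.14515325 -0.05998408 -1.82328904]
```

View pics/w3b.png

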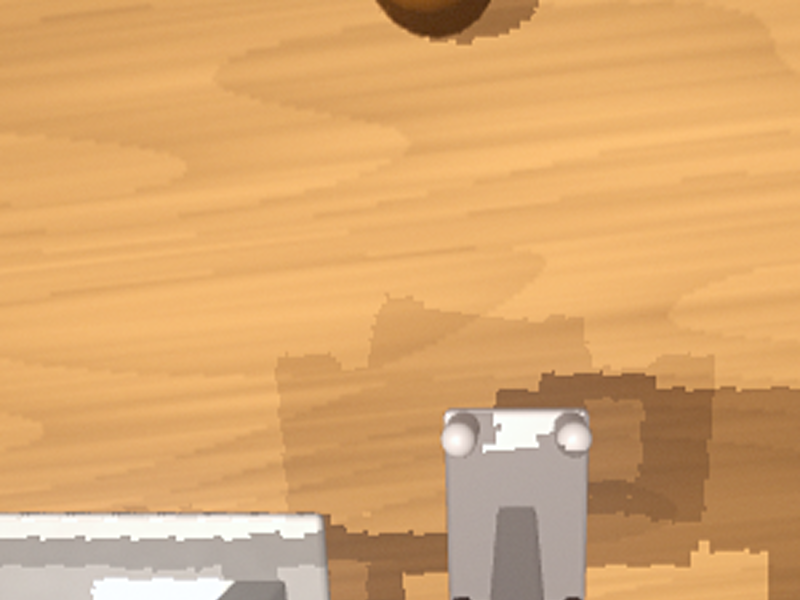

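The view shows the held hanger: front foot corners at (445,411) and (588,409) in the crop, square to the gripper, with the base plate at lower left. I'll check its pose in the hand.

Run:
```python
from h import *
o=np.load('w3.npy',allow_pickle=True).item();C=cam('wrist',o)
P=plane(C,np.array([[445,411],[588,409]])/2.6667+[60,0]-.5*0,o['tool_pos'][2]-.0725+.008)
T=(P-o['tool_pos'])@rot(o['tool_rot']);print('corners in tool',T*1e3,' expect x 43.6')
M=rot([0,0,-6]);q=(o['tool_pos']-[.5163,-.129,.150])@M*1e3;print('TCP in rail frame',q,'head',q-[41.4,0,22.5])
```

```text
corners in tool [[ 44.09028311 -20.41519776  64.43760626]
 [ 44.68203511  21.99727168  64.41687906]]  expect x 43.6
TCP in rail frame [ 38.78527645 -57.36714807  21.55284578] head [ -2.61472355 -57.36714807  -0.94715422]
```

Emit:
arm_command:
  series: "2.3 0 -1 0 255;0 -4 0 0 255;0 -6 0 0 255;0 -6 0 0 255;0 -4 0 0 255;0 0 0 0 255;0 0 0 0 255"

```text
time_s: 8.33
tool_pos: [0.554, -0.1704, 0.1736]
tool_rot: [180.0, -0.0, -5.9]
force: [-0.7, -0.1, -1.9]
grip_width: 0.0117
grasp_force: 50.0
```

Emit:
arm_command:
  series: "-0.5 -2 0.8 0 255;0 -3 0 0 255;0 -3 0 0 255;0 -3 0 0 255;0 0 0 0 255;0 0 0 0 255"

```text
time_s: 8.83
tool_pos: [0.5546, -0.1597, 0.1728]
tool_rot: [180.0, -0.0, -5.9]
force: [-0.2, 0.1, -2.0]
grip_width: 0.0115
grasp_force: 50.0
```

Emit:
arm_command:
  series: "0 -3 0 0 255;0 -3 0 0 255;0 -3 0 0 255;0 -3 0 0 255;0 -3 0 0 255;0 -3 0 0 255;0 0 0 0 255"

```text
time_s: 9.42
tool_pos: [0.5566, -0.141, 0.1728]
tool_rot: [-180.0, -0.0, -5.9]
force: [0.4, 0.9, -2.6]
grip_width: 0.0116
grasp_force: 50.0
```

Emit:
arm_command:
  series: "0 -3 0 0 255;0 -4 0 0 255;0 -4 0 0 255;0 -4 0 0 255;0 -4 0 0 255;0 -4 0 0 255;0 -4 0 0 255;0 -3 0 0 255;0 0 0 0 255"

```text
time_s: 10.17
tool_pos: [0.5597, -0.1111, 0.1728]
tool_rot: [-180.0, -0.0, -5.9]
force: [-0.2, 0.3, -2.0]
grip_width: 0.0117
grasp_force: 50.0
```

Emit:
arm_command:
  series: "0 -3 0 0 255;0 -3 0 0 255;0 -3 0 0 255;0 -3 0 0 255;0 -3 0 0 255;0 -3 0 0 255;0 -2 0 0 255;0 0 0 0 255"

```text
time_s: 10.83
tool_pos: [0.5617, -0.0916, 0.1728]
tool_rot: [-180.0, -0.0, -5.9]
force: [-0.3, 0.6, -3.3]
grip_width: 0.0119
grasp_force: 50.0
```

Emit:
arm_command:
  series: "0 -2 0 0 255;0 -2 0 0 255;0 -2 0 0 255;0 -2 0 0 255;0 -2 0 0 255;0 -2 0 0 255;0 -2 0 0 255;0 0 0 0 255"

```text
time_s: 11.5
tool_pos: [0.563, -0.0779, 0.1726]
tool_rot: [-180.0, 0.0, -5.9]
force: [-0.5, -0.6, -2.7]
grip_width: 0.0116
grasp_force: 50.0
```

Emit:
arm_command:
  series: "0 -2 0 0 255;0 -2 0 0 255;0 -2 0 0 255;0 -2 0 0 255;0 -2 0 0 255;0 -2 0 0 255;0 -2 0 0 255;0 -2 0 0 255;0 -2 0 0 255;0 0 0 0 255"

```text
time_s: 12.33
tool_pos: [0.5641, -0.0607, 0.1716]
tool_rot: [-180.0, 0.1, -6.0]
force: [0.8, 1.3, -8.6]
grip_width: 0.0118
grasp_force: 50.0
```

Emit:
arm_command:
  series: "0.5 -2 -0.5 0 255;0 -2 0 0 255;0 -2 0 0 255;0 -2 0 0 255;0 -2 0 0 255;0 -2 0 0 255;0 -2 0 0 255;0 -2 0 0 255;0 -2 0 0 255;0 -2 0 0 255;0 -2 0 0 255;0 -2 0 0 255;0 -2 0 0 255;0 -2 0 0 255;0 -2 0 0 255;0 0 0 0 255"

```text
time_s: 13.67
tool_pos: [0.5686, -0.03, 0.1733]
tool_rot: [-180.0, 0.0, -5.9]
force: [-1.0, -2.5, -8.6]
grip_width: 0.0118
grasp_force: 50.0
```

Emit:
arm_command:
  series: "0 -1.5 0 0 255;0 -1.5 0 0 255;0 -1.5 0 0 255;0 -1.5 0 0 255;0 -1 0 0 255;0 -1 0 0 255;0 0 0 0 255"

```text
time_s: 14.25
tool_pos: [0.5694, -0.0225, 0.1732]
tool_rot: [-180.0, 0.0, -6.0]
force: [-0.6, -1.9, -8.9]
grip_width: 0.0119
grasp_force: 50.0
```

Emit:
arm_command:
  series: "0 -1 0 0 255;0 -1 0 0 255;0 -1 0 0 255;0 -1 0 0 255;0 -1 0 0 255;0 -1 0 0 255;0 0 0 0 255"

```text
time_s: 14.83
tool_pos: [0.57, -0.0164, 0.1732]
tool_rot: [-180.0, -0.0, -5.9]
force: [-0.2, -2.4, -7.5]
grip_width: 0.0116
grasp_force: 50.0
```

Emit:
arm_command:
  series: "0 -1 0 0 255;0 -1 0 0 255;0 -1 0 0 255;0 -1 0 0 255;0 -1 0 0 255;0 0 0 0 255"

```text
time_s: 15.33
tool_pos: [0.5706, -0.0115, 0.1732]
tool_rot: [-180.0, -0.0, -5.9]
force: [-0.1, -2.5, -8.6]
grip_width: 0.0115
grasp_force: 50.0
```

Emit:
arm_command:
  series: "0 -1 0 0 255;0 -1 0 0 255;0 -1 0 0 255;0 -1 0 0 255;0 0 0 0 255"

```text
time_s: 15.75
tool_pos: [0.5709, -0.0075, 0.1732]
tool_rot: [-180.0, 0.0, -5.9]
force: [-0.2, -2.4, -8.7]
grip_width: 0.0118
grasp_force: 50.0
```

Emit:
arm_command:
  series: "0 -1 0 0 255;0 -1 0 0 255;0 -1 0 0 255;0 -1 0 0 255;0 0 0 0 255"

```text
time_s: 16.17
tool_pos: [0.5713, -0.0054, 0.1733]
tool_rot: [179.9, -0.0, -6.0]
force: [-1.2, -5.1, -7.4]
grip_width: 0.0117
grasp_force: 50.0
```

Emit:
arm_command:
  series: "0 -1 0 0 255;0 -1 0 0 255;0 -1 0 0 255;0 0 0 0 255"

```text
time_s: 16.5
tool_pos: [0.5716, -0.0034, 0.1733]
tool_rot: [179.8, 0.0, -6.0]
force: [-0.2, -6.6, -6.6]
grip_width: 0.0117
grasp_force: 50.0
```

Emit:
arm_command:
  series: "0 -1 0 0 255;0 -1 0 0 255;0 0 0 0 255"

```text
time_s: 16.75
tool_pos: [0.5718, -0.0015, 0.1737]
tool_rot: [179.8, -0.0, -6.0]
force: [-1.5, -6.1, -5.8]
grip_width: 0.0118
grasp_force: 50.0
```

Emit:
arm_command:
  series: "0 -1 0 0 255;0 -1 0 0 255;0 0 0 0 255"

```text
time_s: 17.0
tool_pos: [0.572, -0.0001, 0.1737]
tool_rot: [179.7, -0.0, -6.0]
force: [-1.4, -8.0, -4.1]
grip_width: 0.0119
grasp_force: 50.1
```

Emit:
arm_command:
  series: "0 -1 0 0 255;0 -1 0 0 255;0 0 0 0 255"

```text
time_s: 17.25
tool_pos: [0.5722, 0.0012, 0.1737]
tool_rot: [179.7, -0.0, -6.1]
force: [-1.2, -10.1, -4.8]
grip_width: 0.0117
grasp_force: 50.1
```

Emit:
arm_command:
  series: "0 -0.8 0 0 255;0 0 0 0 255;0 0 0 0 255"

```text
time_s: 17.5
tool_pos: [0.5722, 0.0015, 0.1737]
tool_rot: [179.6, -0.0, -6.1]
force: [-2.8, -10.0, -3.3]
grip_width: 0.0117
grasp_force: 50.1
```

Run:
```python
from h import *
o=telemetry.get_obs();print(o['force'],o['tool_pos'])
im=cams.read_camera('scene');cv2.imwrite('pics/s4.png',im);t=cams.read_camera('top')
cv2.imwrite('pics/s4b.png',cv2.resize(im[110:200,180:300],(800,600),interpolation=2))
```

```text
[-2.82854119 -9.98310343 -3.2649395 ] [0.57219283 0.00146956 0.17371069]
```

View pics/s4b.png

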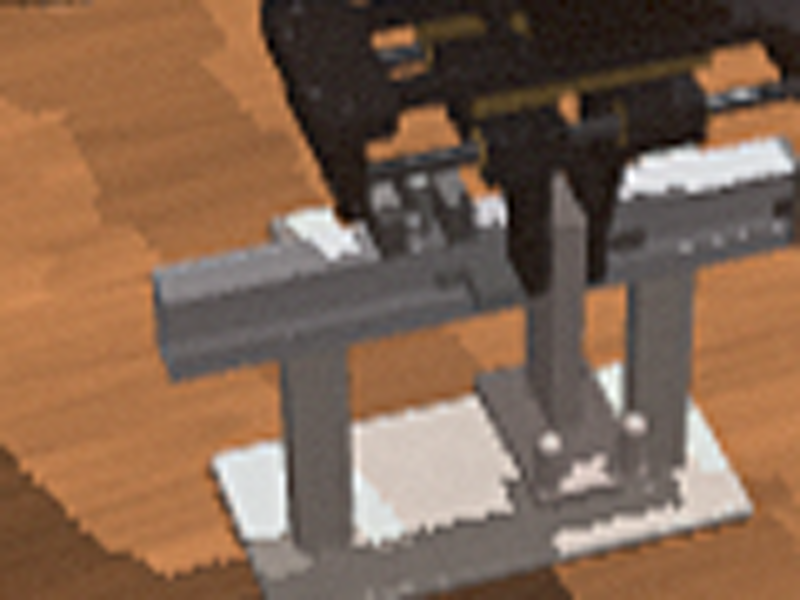

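The holder's neck and head are inside the rail beyond the stop unit (about (420,215) in the crop), but the pin can't be made out. I'll back off gently and feel for the catch.

Emit:
arm_command:
  series: "0 1 0 0 255;0 1 0 0 255;0 1 0 0 255;0 1 0 0 255;0 1 0 0 255;0 1 0 0 255;0 0 0 0 255"

```text
time_s: 18.18
tool_pos: [0.5718, -0.002, 0.1738]
tool_rot: [179.9, -0.0, -6.0]
force: [-1.5, -6.1, -5.6]
grip_width: 0.0115
grasp_force: 50.0
```

Emit:
arm_command:
  series: "0 1 0 0 255;0 1 0 0 255;0 1 0 0 255;0 1 0 0 255;0 0 0 0 255"

```text
time_s: 18.6
tool_pos: [0.5719, -0.0024, 0.1739]
tool_rot: [-179.9, -0.1, -5.9]
force: [-0.1, 1.1, -3.1]
grip_width: 0.0116
grasp_force: 50.0
```

Emit:
arm_command:
  series: "0 1 0 0 255;0 1 0 0 255;0 1 0 0 255;0 0 0 0 255"

```text
time_s: 18.93
tool_pos: [0.572, -0.0029, 0.1741]
tool_rot: [-179.7, -0.1, -5.9]
force: [1.2, 6.9, -2.4]
grip_width: 0.0117
grasp_force: 50.0
```

Emit:
arm_command:
  series: "0 -1 0 0 255;0 -1 0 0 255;0 -1 0 0 255;0 -0.7 0.3 0 255;0 0 0 0 255;0 0 0 0 255"

```text
time_s: 19.43
tool_pos: [0.5721, -0.0028, 0.1737]
tool_rot: [-179.9, -0.1, -6.0]
force: [0.9, 4.8, 2.6]
grip_width: 0.0114
grasp_force: 50.0
```

Emit:
arm_command:
  series: "0 0 0 0 170;0 0 0 0 170;0 0 0 0 170;0 0 0 0 170;0 0 0 0 170;0 0 0 0 170;0 0 0 0 170;0 0 0 0 170"

```text
time_s: 20.1
tool_pos: [0.5713, -0.0036, 0.1729]
tool_rot: [180.0, 0.0, -6.0]
force: [0.2, -0.6, -0.2]
grip_width: 0.0288
grasp_force: 0.0
```

Released; now straight up and clear.

Emit:
arm_command:
  series: "0 0 -4 0 170;0 0 -10 0 170;0 0 -15 0 170;0 0 -20 0 170;0 0 -20 0 170;0 0 -20 0 170;0 0 -15 0 170;-20 0 -8 0 170;-25 0 0 0 170;-25 0 0 0 170;-15 0 0 0 170;0 0 0 0 170;0 0 0 0 170"

```text
time_s: 21.18
tool_pos: [0.4871, 0.0054, 0.2863]
tool_rot: [179.9, -0.2, -6.0]
force: [0.3, -0.2, 0.2]
grip_width: 0.0289
grasp_force: 0.0
```

Run:
```python
from h import *
o=telemetry.get_obs();print(o['time_s'],o['force'],o['tool_pos'])
a=cams.read_camera('wrist');s=cams.read_camera('scene')
cv2.imwrite('pics/f.png',np.hstack([cv2.resize(a,(400,300)),cv2.resize(s[90:210,160:320],(400,300),interpolation=2)]))
```

```text
21.1833 [ 0.34545313 -0.22431046  0.22638336] [0.48712108 0.00540829 0.28627902]
```

View pics/f.png

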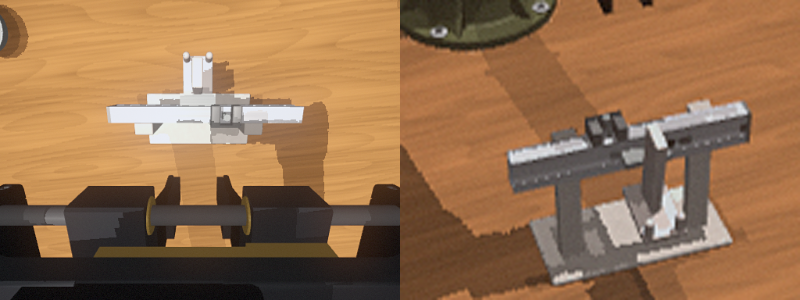

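The holder hangs on the rail just past the stop unit, at (198,75) in the wrist view and (655,170) in the scene view. The arm is clear, so I'm handing in.

```bash
python3 -c "
from cell import env;print(env.sign_off())"
```

```text
the job is handed in; nothing more can be done
None
```

The white holder hangs on the rail, let go and with the arm clear, handed in at about 21 s; a 7 N pull back didn't shift it so the catch is shut behind it, and the readings during the push peaked at about 10 N.

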